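# Index the tray carriage and bolt it

### The job

Push the parts tray by its black rubber pad along the two brass rails until it drops into the locating notches, then push the red tab of the slide bolt fully home so the bolt covers the tray's tongue. Only push: do not lift the tray or anything on it, keep its parts standing in it, and leave the rubber cover and the screwdriver beside the rails alone.

Things in the scene. Friction and masses are not known exactly. Their poses are not given: they have to be found in the camera images.
- rails: Fixed pair of parallel brass rails along this body's own y axis, from y=-220 to +240 mm; bars 24 mm wide, centre lines 130 mm apart, tops 22 mm above the bench. Origin midway between the rails, on the bench; z up; turned up to 0.25 rad about vertical. A blue bolt housing 64 mm wide and 36 mm high stands between them at y=-280 to -205 mm (side guides 48 mm high at y=-237 to -207).
- carriage: Loose aluminium tray, 200 x 160 mm, 22 mm rims, on four slippery 16 mm long feet: about 1.3 kg loaded, 2 to 4 N slide it. Axes as the rails' within 0.03 rad. Origin at the centre, at the soles of the feet: 22 mm above the bench while running, 16 mm when dropped home. It starts 120 to 210 mm on the +y side of home and must go toward -y. The rotor on it reaches 77 mm above this origin.
- notch (a point): Where the carriage's origin lies when home: rails' y=-70 mm, 16 mm above the bench. Each rail has two notches 22 mm long, 6 mm deep: at y=-125 in its outer half for the front feet, at y=-15 in its inner half for the rear feet, so the tray drops level and only here, with 3 mm play each way. The notch walls are upright and stop further travel (a fast push may skip over).
- push_pad (a point): Centre of the outer (+y) face of the upright black rubber push pad at the tray's back end; push it along the rails' -y. Pad 50 mm wide across the rails, 12 mm thick, from 22 mm below to 21 mm above this point, which is at y=+115, z=+34 mm of the carriage. Open space behind it.
- tongue (a point): Tip of the steel tongue, 40 mm wide, 5 mm thick, that sticks out 35 mm from the tray's front (-y) end; this point is on its top edge, y=-115, z=+17 mm of the carriage.
- bolt_tab (a point): Middle of the outer (-y) face of the upright red tab of the slide bolt, moving with it; push it along the rails' +y. Tab 36 mm wide across the rails, 8 mm thick, from 46 to 88 mm above the bench; this point 72 mm above it. Behind (-y) all is open above 46 mm height.
- bolt (a joint): Travel of the slide bolt along the rails' +y, m: starts 0 to 0.004 (drawn back); 0.035 at its stop = fully home. About 2 N plus a little drag moves it; it stays where left. Its steel bar slides over the tray's tongue, 20 mm deep, with 3 mm to spare when the tray is home, and meets the tongue's end when it is not.
- rotor: Dark rotor standing in the tray, 62 mm across, 60 mm tall, 0.55 kg; origin at its foot centre, z up. Bystander.
- pulley: Bright steel pulley lying flat in the tray, 58 mm across, 28 mm high; origin at its underside centre. Bystander.
- cap_a: Grey plastic brush cap in the tray, 34 x 24 x 22 mm; origin at its underside centre. Bystander.
- cap_b: The other grey brush cap, the same. Bystander.
- terminal_bolt: Copper terminal bolt standing on its head (20 mm across) in the tray, 33 mm tall; origin at its underside centre. Bystander.
- cover: Black rubber bearing cover on the bench beyond the rails, disc 68 mm across, 16 mm high; origin at its underside centre. Bystander.
- driver: Screwdriver lying on the bench beyond the rails. Bystander.

How it is judged:
On the way, in this order (a step that is already met when the one before it is completed fails the run):
1. the tray has dropped level into the notches, bolt still drawn back (z of carriage in the frame of rails below 0.0185 m and y of carriage in the frame of rails between -0.078 and -0.062 m and angle between the z axis of carriage and the z axis of rails, either way round below 0.025 rad and linear speed of carriage below 0.02 m/s and value of joint bolt below 0.012 m), for 0.2 s.
2. the bolt is pushed home over the tongue (z of carriage in the frame of rails below 0.0185 m and y of carriage in the frame of rails between -0.078 and -0.062 m and angle between the z axis of carriage and the z axis of rails, either way round below 0.025 rad and linear speed of carriage below 0.02 m/s and value of joint bolt above 0.031 m), for 0.2 s.
At the end, for the whole second after the job is handed in: The tray sits in the notches (origin less than 18.5 mm above the rails' foot, within 8 mm of the notch position, level within 0.025 rad, at rest), the bolt is at least 31 mm out of 35 mm home, and all five parts stand in the tray (all of step 2 and z of rotor in the frame of carriage between 0.01 and 0.03 m and angle between each of rotor, pulley, cap_a, cap_b, terminal_bolt's own z axis and vertical below 0.5 rad and z of pulley in the frame of carriage between 0.01 and 0.03 m and z of cap_a in the frame of carriage between 0.01 and 0.03 m and z of cap_b in the frame of carriage between 0.01 and 0.03 m and z of terminal_bolt in the frame of carriage between 0.01 and 0.03 m); the robot touches nothing.
It fails at once if the tray is lifted or tipped off its rails (z of carriage in the frame of rails above 0.032 m or angle between carriage's own z axis and vertical above 0.12 rad).
It fails at once if a part in the tray is lifted, tipped over or thrown out (not (z of rotor in the frame of carriage between 0.01 and 0.03 m and angle between each of rotor, pulley, cap_a, cap_b, terminal_bolt's own z axis and vertical below 0.5 rad and z of pulley in the frame of carriage between 0.01 and 0.03 m and z of cap_a in the frame of carriage between 0.01 and 0.03 m and z of cap_b in the frame of carriage between 0.01 and 0.03 m and z of terminal_bolt in the frame of carriage between 0.01 and 0.03 m)).
It fails at once if the cover or the screwdriver is disturbed (distance of any of cover, driver from where it was at the start of the episode above 0.015 m).
It also fails if it takes over 54 s, if anything falls off the work surface, if the arm or the gripper's body presses on something with over 40 N, if the wrist force passes 120 N, or if a joint passes its speed limit or range.

### The arm

A 6-joint arm with a two-finger parallel gripper is mounted at the origin on the work surface. World frame = base frame: x ahead of the robot, y to its left, z up, the work surface at z = 0. Lengths are in m, angles in rad, forces in N, time in s.
With the tool pointing down it reaches from about 0.35 to 0.775 m from the base axis. Payload 7.3 kg.
Tool frame: the origin (TCP) lies between the finger pads; the fingertips stand 8 mm ahead of it and the grasp point (between the pads) lies 11 mm behind it (robot.nose_length is the distance from the TCP to the fingertips, in m); z points along the fingers, y is the line along which they close (so a half turn about z gives the same grasp; the last joint's range is limited). The gripper opens to 92 mm and grips with 3 to 60 N. Pads are 19 mm wide; open, the fingers measure 130 mm over their backs; the gripper's body (75 mm by 190 mm) begins 47 mm behind the grasp point.
Start: joints at [-1.247, 0.342, 1.524, -0, 1.275, -0.146], TCP at [0.238, -0.468, 0.207] pointing down, gripper open.
Joint ranges: [-2.53, 2.53], [-0.77, 2.02], [0.04, 2.7], [-1, 4.14], [0.28, 2.66], [-3.11, 3.11]. Speed limits (rad/s): [2.57, 2.57, 3.14, 3.14, 3.14, 3.14].

### API

Orientations are given as [roll, pitch, yaw] about the fixed x, y, z axes, in that order (R = Rz(yaw) Ry(pitch) Rx(roll)).
In Python, from cell import robot gives the robot as it stands. The module is installed in compiled form; this text tells all that it offers.
- The arm moves only by the shell command python3 -m jog 'ROWS' [FORCE]. ROWS is JSON, a list that holds one entry, the list of rows, each a list of 5 numbers: the gripper's target within -1 to 1 (fully open at 1, half-way at 0, shut at -1), then the shift along the tool's x, y, z in m, then the turn about the tool's z in rad. A call has 1 to 5 rows; each row is the pose to reach, as a shift and turn from the pose commanded when the call began, along the tool's axes at that moment; what a row does not reach only later rows make up. A row lasts 1/12 s, in which the tool goes at most 41.7 mm and 7.16 degrees, less where a joint would pass 70% of its speed; a pose out of reach is approached as far as the arm can. A call with a gripper value outside its range is refused whole. The fingers move at their own pace and stop on an object; FORCE is the grip in N (left out, the last holds). Time passes only in rows, so rows that repeat a pose let the fingers close. It gives the time, the measured TCP pose, the force, the opening and the grip force at its end, in the units of the state.
- robot.observe(): the state, without advancing time (a new reading comes with each control period).
- robot.read_camera(name): name is "side" or "top" or "wrist"; returns the picture (480x640x3 uint8, red, green, blue); there is no depth.
- robot.camera_model(name): a dict with "camera_matrix" (3x3 intrinsics, pixels), "dist_coeffs" ([k1, k2, p1, p2, k3] as OpenCV has them; the pictures are not rectified), "position" and "attitude" of the camera in the world; the wrist camera has in their place "mount" (4x4, takes a point from camera to tool coordinates, whose origin is the TCP and whose axes are the flange's). Camera axes: x right, y down, z forward; pixel columns grow to the right and rows downward; lengths in m; the calibration is good to about 2 mm. A picture is of the moment at which its call begins: read the wrist's pose just before it. camera_model takes no time and is no camera call.
- robot.hand_in(): hands the job in; it is judged then, once.
The state is a dict: "time": time; "qpos": joint angles; "qvel": joint speeds; "joint_efforts": joint torques, N m; "tool_pos": TCP position; "tool_rot": TCP orientation; "contact_force": force on the tool from outside, world axes, zero at the start; "torque": the same for the moment, N m; "opening": finger opening in m; "grip_force": force on a finger pad.
Only numpy, scipy, OpenCV 4.12 (cv2) and the standard library are available. Lean on these libraries where they do the work, as an engineer would, in place of code of your own. Each camera call takes 0.05 s, during which the arm holds its last target. There are 200 camera calls.

## Working session

There is one attempt and no reset: what is moved stays moved. The work goes in short steps, Python scripts to look and compute and a shell command to move; the robot and the scene stay as the last step left them, time stands still between calls to the robot, and variables do not carry over. Pictures are saved under pics/ and viewed, at most 10 in all, crops included, and the job is handed in when it is done.

```bash
mkdir -p pics; cat > h.py <<'E'
import numpy as np, cv2, json
from cell import robot
from scipy.spatial.transform import Rotation as R
def cam(n):
    m=robot.camera_model(n); return m
def snap(n,f):
    s=robot.observe(); im=robot.read_camera(n); cv2.imwrite('pics/'+f,im[:,:,::-1]); return s,im
E
python3 - <<'E'
from h import *
for n in ['top','side']:
    snap(n,n+'0.png'); print(robot.camera_model(n))
print(robot.camera_model('wrist'))
print(robot.observe())
E
```

```text
{'camera_matrix': array([[620.98439937,   0.        , 309.12196376],
       [  0.        , 620.98439937, 237.1581837 ],
       [  0.        ,   0.        ,   1.        ]]), 'dist_coeffs': array([-0.00352485,  0.        ,  0.        ,  0.        ,  0.        ]), 'position': array([ 0.5499286 , -0.01212161,  1.08458907]), 'attitude': array([-3.06029459, -0.00526064, -1.59150669])}
{'camera_matrix': array([[445.00679338,   0.        , 318.17418831],
       [  0.        , 445.00679338, 235.83906123],
       [  0.        ,   0.        ,   1.        ]]), 'dist_coeffs': array([-0.01190386,  0.        ,  0.        ,  0.        ,  0.        ]), 'position': array([0.56492712, 0.51789333, 0.75130418]), 'attitude': array([-2.48528523,  0.01618116, -3.02503114])}
{'camera_matrix': array([[394.17073235,   0.        , 317.28825163],
       [  0.        , 394.17073235, 240.04853267],
       [  0.        ,   0.        ,   1.        ]]), 'dist_coeffs': array([-0.07404854,  0.        ,  0.        ,  0.        ,  0.        ]), 'mount': array([[ 1.33885278e-03, -9.50919274e-01, -3.09436168e-01,
         
[... 256 characters left out ...]
.00000000e+00]])}
{'time': 0.1, 'qpos': array([-1.24702202e+00,  3.42656824e-01,  1.52491473e+00, -5.57310692e-06,
        1.27537548e+00, -1.45989087e-01]), 'qvel': array([-0.00013009, -0.00145564, -0.0011344 , -0.00114214,  0.00028437,
       -0.00083885]), 'joint_efforts': array([ 2.20872971e-03, -4.32002699e+01, -2.44691277e+01,  7.19126081e-02,
        5.26192656e-02, -5.13907594e-05]), 'tool_pos': array([ 0.23755585, -0.46775412,  0.20621487]), 'tool_rot': array([-3.14025191e+00, -1.91749352e-04,  4.69764893e-01]), 'contact_force': array([ 0.68348526, -0.52514228, -0.7039575 ]), 'torque': array([ 0.00884957, -0.01485774, -0.0014313 ]), 'grip_force': 0.0, 'opening': 0.09173869638531762}
```

View pics/top0.png

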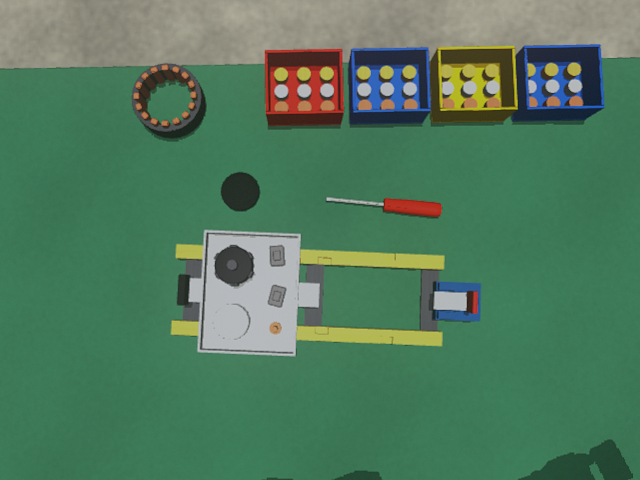

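View pics/side0.png

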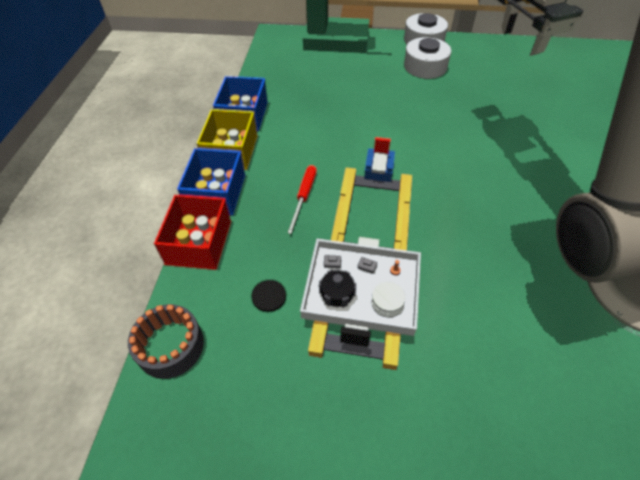

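The top view shows the rails running horizontally, from about (175,250–330) to (443,262–340). The black pad is at (183,290), the tray at (250,292), the red tab at (475,301), the cover at (240,191) and the driver at (327–440,205). The side view confirms this layout: pad at (355,333), tab at (382,146).

```bash
cat >> h.py <<'E'
def ray(n,p):
    m=cam(n); u=cv2.undistortPoints(np.array([[p]],float),m['camera_matrix'],m['dist_coeffs'])[0,0]
    return m['position'],R.from_euler('xyz',m['attitude']).as_matrix()@np.r_[u,1]
def plane(n,p,z):
    o,d=ray(n,p); return o+d*(z-o[2])/d[2]
def tri(p,q):
    o,d=ray('top',p); a,b=ray('side',q); t=np.linalg.lstsq(np.c_[d,-b],a-o,rcond=None)[0]
    x,y=o+d*t[0],a+b*t[1]; return (x+y)/2,np.linalg.norm(x-y)
def comps(mask,mn=20):
    n,_,s,c=cv2.connectedComponentsWithStats(mask.astype(np.uint8)); return [(s[i].tolist(),c[i].round(1).tolist()) for i in range(1,n) if s[i][4]>=mn]
E
python3 - <<'E'
from h import *
ims={n:cv2.imread(f'pics/{n}0.png') for n in('top','side')}
box={'top':(160,495,220,360),'side':(300,425,130,370)}
for n,im in ims.items():
    hsv=cv2.cvtColor(im,cv2.COLOR_BGR2HSV); h,s,v=cv2.split(hsv)
    x0,x1,y0,y1=box[n]; B=np.zeros(h.shape,bool); B[y0:y1,x0:x1]=1
    red=((h<6)|(h>174))&(s>150)&(v>80)&B
    blk=(v<45)&B; yel=(h>20)&(h<35)&(s>120)&B
    tray=(s<50)&(v>120)&B
    for k,m in dict(red=red,blk=blk,yel=yel,tray=tray).items():
        print(n,k,comps(m,25))
        if k in('red','blk'):
            cs,_=cv2.findContours(m.astype(np.uint8),0,1)
            for c in cs:
                if len(c)>8: print('   ',cv2.boxPoints(cv2.minAreaRect(c)).round(1).tolist())
    if n=='top':
        cs,_=cv2.findContours(yel.astype(np.uint8),0,1)
        P=[]
        for lo,hi in((235,272),(315,350)):
            ys,xs=np.nonzero(yel); k=(ys>lo)&(ys<hi)
            W=np.array([plane('top',(a,b),.022)[:2] for a,b in zip(xs[k][::5],ys[k][::5])])
            l=cv2.fitLine(W.astype(np.float32),cv2.DIST_HUBER,0,.001,.001).ravel()
            d=l[:2]*np.sign(l[1]); t=(W-l[2:])@d
            print('rail',l, np.arctan2(-d[0],d[1]),'ends',l[2:]+d*t.max(),l[2:]+d*t.min(),t.max()-t.min())
big=[cv2.resize(ims['top'][270:330,160:220],None,fx=6,fy=6,interpolation=2),cv2.resize(ims['top'][270:330,430:490],None,fx=6,fy=6,interpolation=2)]
cv2.imwrite('pics/c.png',np.hstack(big))
E
```

```text
top red [([472, 292, 6, 21, 98], [474.2, 302.4])]
    [[471.3999938964844, 312.0], [472.3999938964844, 291.79998779296875], [477.0, 292.0], [476.0, 312.20001220703125]]
top blk [([184, 275, 5, 29, 88], [186.3, 289.2])]
    [[433.0, 310.0], [434.0, 310.0], [434.0, 318.0], [433.0, 318.0]]
    [[433.0, 282.0], [435.0, 282.0], [435.0, 290.0], [433.0, 290.0]]
    [[183.8000030517578, 303.0], [185.0, 274.8999938964844], [188.39999389648438, 275.1000061035156], [187.1999969482422, 303.1000061035156]]
    [[252.0, 268.0], [252.0, 268.0], [252.0, 262.0], [252.0, 262.0]]
top yel [([176, 245, 27, 14, 354], [188.7, 251.5]), ([300, 250, 144, 20, 1988], [371.9, 259.4]), ([171, 320, 27, 16, 380], [184.4, 327.5]), ([297, 326, 145, 20, 2102], [369.2, 335.3])]
top tray [([188, 230, 132, 126, 10596], [251.6, 296.7]), ([271, 247, 12, 18, 106], [276.8, 255.2]), ([274, 252, 6, 7, 34], [276.2, 254.9]), ([433, 291, 34, 20, 596], [449.9, 300.7]), ([273, 292, 7, 8, 38], [276.1, 295.7])]
rail [ 0.06359665  0.9979757   0.5990265  -0.07921328] -0.0636396 ends [0.61736373 0.2085394 ] [ 0.58826134 -0.24814305] 0.4
[... 463 characters left out ...]
89.20001220703125, 139.0], [387.6000061035156, 152.39999389648438]]
side blk [([321, 272, 33, 34, 773], [337.1, 289.2]), ([341, 328, 29, 19, 415], [354.9, 337.4])]
    [[339.20001220703125, 342.70001220703125], [341.5, 327.79998779296875], [369.79998779296875, 332.1000061035156], [367.5, 347.1000061035156]]
    [[321.0, 272.0], [353.0, 272.0], [353.0, 305.0], [321.0, 305.0]]
side yel [([331, 168, 25, 73, 854], [343.6, 204.8]), ([394, 174, 18, 75, 873], [402.8, 212.2]), ([309, 321, 19, 36, 468], [317.6, 338.4]), ([383, 332, 17, 37, 487], [391.0, 350.4])]
side tray [([372, 153, 16, 19, 241], [379.3, 161.7]), ([300, 237, 121, 93, 6831], [367.2, 284.9]), ([345, 323, 24, 7, 104], [356.1, 326.3])]
```

View pics/c.png

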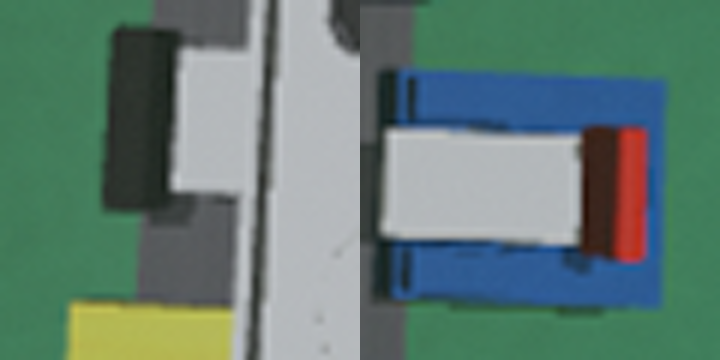

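The crop shows the pad's top face spanning about columns 178–184, with rows 275–305. The tab's outer top edge is at about column 477.5, rows 291–313.

```bash
python3 - <<'E'
from h import *
d=np.array([.0632,.998]); xr=np.array([.998,-.0632]); O=np.array([.5378,-.0255])
f=lambda p:(np.round(p,4), 'rails x,y', np.round([(p[:2]-O)@xr,(p[:2]-O)@d],4))
print('tab tri',*f(tri((477.5,302.5),(382.6,138))[0]),tri((477.5,302.5),(382.6,138))[1]); print('tab pl',*f(plane('top',(477.5,302.5),.088)))
a=tri((184.4,289),(355.6,329.9));print('pad inner tri',*f(a[0]),a[1]); print('pad outer pl',*f(plane('top',(178,289.7),.077)))
# rim corners of tray top z=.022+? print edges
for p in((204,231),(300,234),(198,352),(296,356)): print('rim',*f(plane('top',p,.044)))
s=robot.observe(); print(s['tool_pos'],s['tool_rot'])
E
```

```text
tab tri [ 0.5214 -0.2878  0.082 ] rails x,y [ 2.000e-04 -2.628e-01] 0.0017259940402822532
tab pl [ 0.5207 -0.2861  0.088 ] rails x,y [-0.0006 -0.2612]
pad inner tri [0.5521 0.186  0.0673] rails x,y [0.0009 0.2119] 0.00011625433053947624
pad outer pl [0.5511 0.1944 0.077 ] rails x,y [-0.0007  0.2203]
rim [0.6486 0.1571 0.044 ] rails x,y [0.099  0.1893]
rim [ 0.6402 -0.0041  0.044 ] rails x,y [0.1009 0.0278]
rim [0.4476 0.1685 0.044 ] rails x,y [-0.1022  0.1879]
rim [0.4377 0.0065 0.044 ] rails x,y [-0.1019  0.0256]
[ 0.23755585 -0.46775412  0.20621487] [-3.14025191e+00 -1.91749352e-04  4.69764893e-01]
```

```bash

python3 -m jog '[[[-1,0.03,-0.0248,0,0],[-1,0.06,-0.0496,0,0],[-1,0.09,-0.0743,0,0],[-1,0.12,-0.099,0,0],[-1,0.152,-0.124,0,0]]]' 20
python3 -m jog '[[[-1,0.03,-0.0248,0,0],[-1,0.06,-0.0496,0,0],[-1,0.09,-0.0743,0,0],[-1,0.12,-0.099,0,0],[-1,0.152,-0.124,0,0]]]'
python3 -m jog '[[[-1,0.03,-0.0248,0,0],[-1,0.06,-0.0496,0,0],[-1,0.09,-0.0743,0,0],[-1,0.12,-0.099,0,0],[-1,0.152,-0.124,0,0]]]'
python3 -m jog '[[[-1,0.03,-0.0248,0,0],[-1,0.06,-0.0496,0,0],[-1,0.09,-0.0743,0,0],[-1,0.12,-0.099,0,0],[-1,0.152,-0.124,0,0]]]'
python3 -m jog '[[[-1,0,0,0,-0.11],[-1,0,0,0,-0.22],[-1,0,0,0,-0.33],[-1,0,0,0,-0.44],[-1,0,0,0,-0.52]]]'
python3 -m jog '[[[-1,0,0,0,-0.11],[-1,0,0,0,-0.22],[-1,0,0,0,-0.33],[-1,0,0,0,-0.44],[-1,0,0,0,-0.518]]]'
python3 -m jog '[[[-1,0,0,0,0],[-1,0,0,0,0]]]'
```

```text
time: 0.52
tool_pos: [0.3171, -0.287, 0.2065]
tool_rot: [-3.141, 0.0, 0.469]
contact_force: [1.7, 0.1, 0.5]
opening: 0.0632
grip_force: 0.0
time: 0.93
tool_pos: [0.3965, -0.1075, 0.2068]
tool_rot: [3.142, 0.0, 0.469]
contact_force: [2.1, -0.5, -0.6]
opening: 0.0298
grip_force: 0.0
time: 1.35
tool_pos: [0.4759, 0.072, 0.2066]
tool_rot: [3.142, 0.001, 0.47]
contact_force: [0.3, -0.2, 0.5]
opening: 0.0011
grip_force: 0.0
time: 1.77
tool_pos: [0.5553, 0.2512, 0.2063]
tool_rot: [3.142, 0.001, 0.47]
contact_force: [0.5, -0.9, 0.1]
opening: 0.0004
grip_force: 0.0
time: 2.18
tool_pos: [0.555, 0.2495, 0.2061]
tool_rot: [-3.141, 0.001, 0.996]
contact_force: [0.9, -0.9, -0.1]
opening: 0.0008
grip_force: 0.0
time: 2.6
tool_pos: [0.555, 0.2493, 0.2062]
tool_rot: [-3.14, 0.001, 1.513]
contact_force: [-0.3, 0.5, 0.6]
opening: 0.0006
grip_force: 0.0
time: 2.77
tool_pos: [0.5551, 0.2493, 0.2064]
tool_rot: [-3.141, 0.0, 1.505]
contact_force: [0.3, -0.0, 0.4]
opening: 0.0002
grip_force: 0.0
```

```bash

python3 -m jog '[[[-1,0,0,0.03,0],[-1,0,0,0.06,0],[-1,0,0,0.09,0],[-1,0,0,0.12,0],[-1,0,0,0.148,0]]]'
python3 -m jog '[[[-1,-0.005,0,0,0],[-1,-0.01,0,0,0],[-1,-0.015,0,0,0],[-1,-0.02,0,0,0],[-1,-0.025,0,0,0]]]'
python3 - <<'E'
from h import *
snap('side','s1.png');snap('wrist','w1.png')
a=cv2.imread('pics/s1.png')[200:400,230:480];b=cv2.imread('pics/w1.png')
cv2.imwrite('pics/c1.png',np.hstack([cv2.resize(a,(400,320)),cv2.resize(b,(400,320))]))
E
```

```text
time: 3.18
tool_pos: [0.5548, 0.2492, 0.0571]
tool_rot: [-3.141, 0.0, 1.505]
contact_force: [-0.1, 0.3, 0.4]
opening: 0.0003
grip_force: 0.0
time: 3.6
tool_pos: [0.5549, 0.224, 0.0609]
tool_rot: [3.138, -0.001, 1.507]
contact_force: [0.2, -0.0, -0.1]
opening: 0.0001
grip_force: 0.0
```

View pics/c1.png

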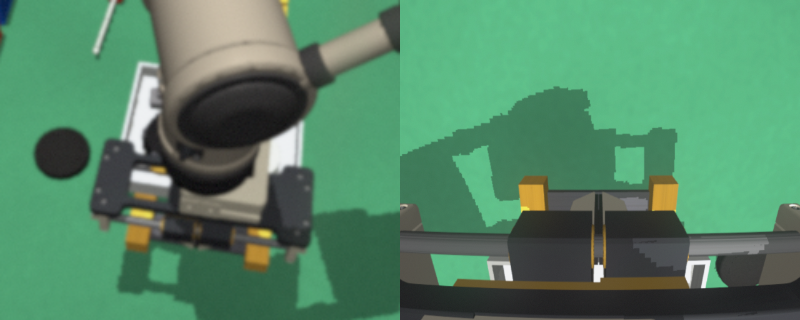

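The side view shows the gripper lowered behind the tray, between the rails. The wrist view shows the closed fingers centred between the brass rail ends at (533,190) and (663,190) in the crop. The cover, at (60,153) in the crop, is well clear.

```bash

python3 -m jog '[[[-1,-0.004,0,0,0],[-1,-0.008,0,0,0],[-1,-0.012,0,0,0],[-1,-0.016,0,0,0],[-1,-0.02,0,0,0]]]'
python3 -m jog '[[[-1,-0.004,0,0,0],[-1,-0.008,0,0,0],[-1,-0.012,0,0,0],[-1,-0.016,0,0,0],[-1,-0.02,0,0,0]]]'
```

```text
time: 4.12
tool_pos: [0.5524, 0.2041, 0.0588]
tool_rot: [-3.142, 0.0, 1.508]
contact_force: [-0.1, 0.1, 0.4]
opening: 0.0005
grip_force: 0.0
time: 4.53
tool_pos: [0.5512, 0.1841, 0.0588]
tool_rot: [3.142, 0.0, 1.508]
contact_force: [0.3, 0.1, 0.4]
opening: 0.0007
grip_force: 0.0
```

```bash
python3 - <<'E'
from h import *
snap('top','t2.png');snap('side','s2.png')
a=cv2.imread('pics/t2.png')[190:370,150:350];b=cv2.imread('pics/s2.png')[210:390,270:470]
cv2.imwrite('pics/c2.png',np.hstack([cv2.resize(a,None,fx=2,fy=2),cv2.resize(b,None,fx=2,fy=2)]))
print(robot.observe()['contact_force'])
E
```

```text
[-0.74218198  1.00181423 -1.46124226]
```

View pics/c2.png

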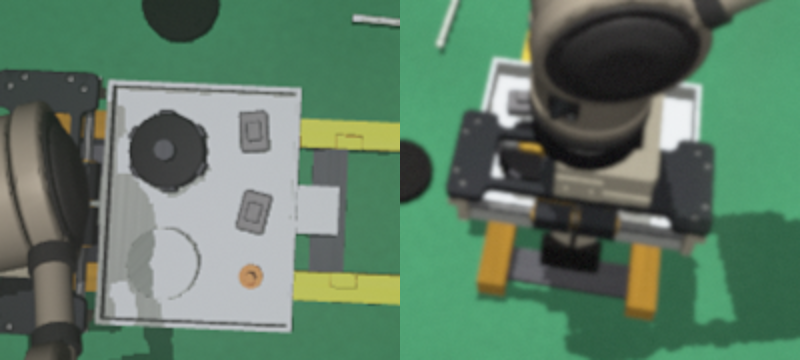

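In the top crop, the tray rim still spans about columns 204–300 of the full image. The side crop shows a dark block at about (570,250), which is either the fingers or the pad. I'll check numerically whether the tray has moved.

```bash
python3 - <<'E'
from h import *
for f in('top0','t2'):
    g=cv2.imread(f'pics/{f}.png'); h,s,v=cv2.split(cv2.cvtColor(g,cv2.COLOR_BGR2HSV))
    B=np.zeros(h.shape,bool);B[250:340,265:290]=1
    print(f,comps((h>5)&(h<20)&(s>100)&B)); 
    row=g[305,285:330].mean(1).round(); print(row[:42])
s=robot.observe(); T=s['tool_pos']
def proj(n,P):
    m=cam(n); Rm=R.from_euler('xyz',m['attitude']).as_matrix().T
    return cv2.projectPoints((Rm@(np.array(P)-m['position']))[None],np.zeros(3),np.zeros(3),m['camera_matrix'],m['dist_coeffs'])[0].ravel()
c2=lambda p:((p-[270,210])*2).round()
print('tip in s2 crop',c2(proj('side',T-[0,0,.008]))+[400,0],'tcp',c2(proj('side',T))+[400,0],'pad face pt',c2(proj('side',[.5511,.1960,.056]))+[400,0])
g=cv2.imread('pics/s2.png')[300:360,320:390]; cv2.imwrite('pics/c3.png',np.hstack([cv2.resize(g,(490,420)),cv2.resize(cv2.imread('pics/side0.png')[310:360,330:380],(300,420))]))
E
```

```text
top0 [([270, 323, 11, 11, 96], [275.0, 327.8])]
[185. 185. 185. 186. 185. 185. 185. 184. 185. 186. 184. 187. 175. 166.
 189. 189. 189. 188. 188. 188. 189. 188. 188. 187. 188. 187. 187. 187.
 188. 187. 187. 187. 188. 165.  98.  92.  91.  90.  96.  95.  95.  96.]
t2 [([270, 323, 11, 11, 96], [275.0, 327.8])]
[192. 192. 191. 192. 192. 192. 191. 193. 191. 193. 192. 193. 181. 172.
 196. 196. 195. 196. 196. 195. 195. 195. 194. 195. 195. 195. 194. 194.
 194. 194. 193. 193. 195. 172. 104.  94.  94.  94. 101.  99.  99.  99.]
tip in s2 crop [571. 246.] tcp [572. 242.] pad face pt [571. 257.]
```

View pics/c3.png

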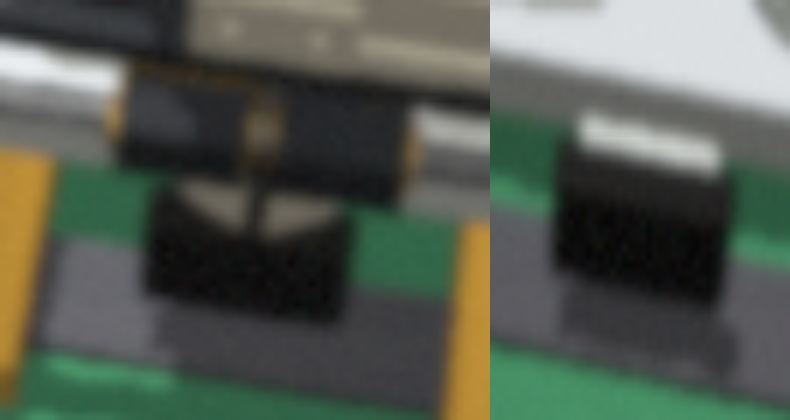

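```bash
python3 - <<'E'
from h import *
snap('wrist','w2.png')
a=cv2.imread('pics/w1.png')[270:480,170:470];b=cv2.imread('pics/w2.png')[270:480,170:470]
cv2.imwrite('pics/c4.png',cv2.resize(np.vstack([a,b]),None,fx=1.4,fy=1.4))
E
```

```text
(no output)
```

View pics/c4.png

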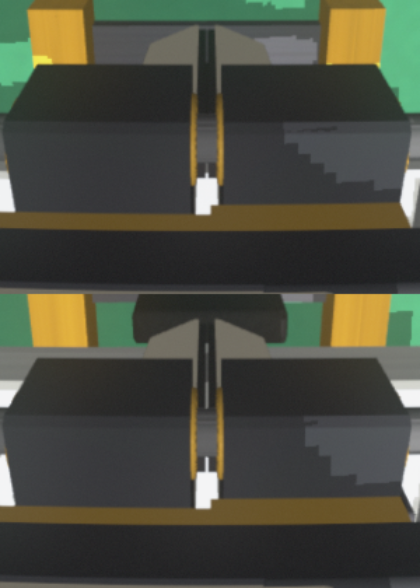

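The wrist view shows the dark pad just ahead of the fingertips, at about columns 266–375 and rows 270–305 in the full image. It isn't clear whether they touch. I'll push a few millimetres more and check the force and tray position.

```bash

python3 -m jog '[[[-1,-0.002,0,0,0],[-1,-0.004,0,0,0],[-1,-0.006,0,0,0],[-1,-0.008,0,0,0]]]'
cat >> h.py <<'E'
def tb():
    _,g=snap('top','tb.png'); h,s,v=cv2.split(cv2.cvtColor(g,cv2.COLOR_RGB2HSV)); B=np.zeros(h.shape,bool);B[300:355,200:420]=1
    for b,c in comps((h>5)&(h<18)&(s>100)&B): print('copper',b,c,plane('top',c,.05).round(4))
E
python3 -c "
from h import *
tb();s=robot.observe();print(s['contact_force'],s['tool_pos'])"
```

```text
time: 5.02
tool_pos: [0.5506, 0.1764, 0.0588]
tool_rot: [3.142, 0.0, 1.508]
contact_force: [0.6, -0.4, 0.7]
opening: 0.0002
grip_force: 0.0
copper [270, 323, 11, 11, 96] [275.0, 327.8] [0.4851 0.0401 0.05  ]
[-0.37160193 -0.32945942 -1.39273014] [0.5506557  0.17604048 0.05880184]
```

```bash
cat >> h.py <<'E'
def projw(P,s):
    m=cam('wrist'); M=m['mount']; Rt=R.from_euler('xyz',s['tool_rot']).as_matrix()
    t=Rt.T@(np.array(P)-s['tool_pos']); c=M[:3,:3].T@(t-M[:3,3])
    return cv2.projectPoints(c[None],np.zeros(3),np.zeros(3),m['camera_matrix'],m['dist_coeffs'])[0].ravel()
def proj(n,P):
    m=cam(n); Rm=R.from_euler('xyz',m['attitude']).as_matrix().T
    return cv2.projectPoints((Rm@(np.array(P)-m['position']))[None],np.zeros(3),np.zeros(3),m['camera_matrix'],m['dist_coeffs'])[0].ravel()
E
python3 - <<'E'
from h import *
s,w=snap('wrist','w3.png'); _,sd=snap('side','s3.png')
d=np.array([.0632,.998]); xr=np.array([.998,-.0632]); O=np.array([.5378,-.0255])
W=lambda x,y,z: np.r_[O+x*xr+y*d,z]
x0,y0=230,235; a=cv2.resize(w[y0:y0+110,x0:x0+170,::-1],None,fx=4,fy=4); 
X0,Y0=325,300; b=cv2.resize(sd[Y0:Y0+55,X0:X0+85,::-1],None,fx=4,fy=4)
b=cv2.copyMakeBorder(b,0,0,0,680-b.shape[1],0)[:150]
for pts,col in (([(-.025,.222,.077),(.025,.222,.077),(.025,.222,.034),(-.025,.222,.034)],(0,0,255)),):
    for p in pts:
        q=(projw(W(*p),s)-[x0,y0])*4; cv2.circle(a,tuple(q.astype(int).tolist()),4,col,-1)
        q=(proj('side',W(*p))-[X0,Y0])*4; cv2.circle(b,tuple(q.astype(int).tolist()),3,col,-1)
t=s['tool_pos']
for dz,col in((0.008,(255,0,255)),(0,(255,255,0)),(-.011,(0,255,0))):
    P=t-[0,0,dz]; cv2.circle(a,tuple(((projw(P,s)-[x0,y0])*4).astype(int).tolist()),4,col,-1)
    cv2.circle(b,tuple(((proj('side',P)-[X0,Y0])*4).astype(int).tolist()),3,col,-1)
cv2.imwrite('pics/c5.png',np.vstack([a,b]))
E
```

```text
(no output)
```

View pics/c5.png

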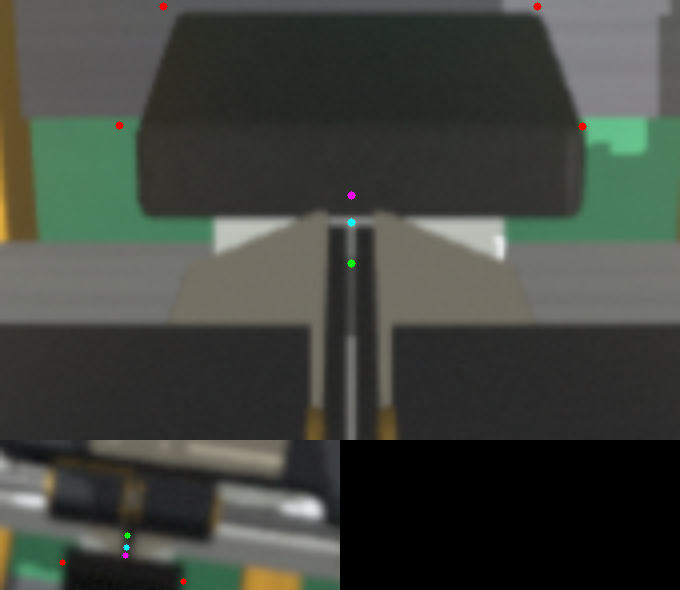

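The overlay shows the fingertips on the tray side of the pad's outer face. The predicted face (red dots) matches the pad's edges, at about rows 127 and 12 in the crop. The tray hasn't moved and no force has registered, so I'll back up a little and see whether the pad resists.

```bash

python3 -m jog '[[[-1,0.002,0,0,0],[-1,0.004,0,0,0],[-1,0.006,0,0,0],[-1,0.008,0,0,0],[-1,0.01,0,0,0]]]'
python3 -c "
from h import *
tb();s=robot.observe();print(s['contact_force'],s['tool_pos'],s['qpos'])"
```

```text
time: 5.58
tool_pos: [0.5513, 0.1868, 0.0588]
tool_rot: [3.142, 0.0, 1.508]
contact_force: [0.2, 0.7, -0.1]
opening: 0.0002
grip_force: 0.0
copper [270, 323, 11, 11, 97] [275.0, 327.7] [0.4852 0.0401 0.05  ]
[-0.26067346  0.96719586  0.40054881] [0.55134651 0.1871738  0.05878657] [1.95625258e-01 5.95076666e-01 1.55023327e+00 1.16400698e-04
 9.96096264e-01 2.58177596e-01]
```

```bash

python3 -m jog '[[[-1,0.01,0,0,0],[-1,0.02,0,0,0],[-1,0.03,0,0,0],[-1,0.04,0,0,0],[-1,0.05,0,0,0]]]'
python3 -m jog '[[[-1,0,0,0.005,0],[-1,0,0,0.01,0],[-1,0,0,0.015,0],[-1,0,0,0.018,0],[-1,0,0,0.018,0]]]'
python3 - <<'E'
from h import *
s,w=snap('wrist','w4.png'); _,sd=snap('side','s4.png'); tb(); print(s['tool_pos'])
d=np.array([.0632,.998]); xr=np.array([.998,-.0632]); O=np.array([.5378,-.0255])
W=lambda x,y,z: np.r_[O+x*xr+y*d,z]
x0,y0=230,225; a=cv2.resize(w[y0:y0+130,x0:x0+170,::-1],None,fx=2.3,fy=2.3)[:299]
X0,Y0=300,290; b=cv2.resize(sd[Y0:Y0+100,X0:X0+130,::-1],None,fx=3,fy=3)[:299]
t=s['tool_pos']
for dz,col in((0.008,(255,0,255)),(0,(255,255,0)),(-.011,(0,255,0))):
    P=t-[0,0,dz]; cv2.circle(a,tuple(((projw(P,s)-[x0,y0])*2.3).astype(int).tolist()),3,col,-1)
    cv2.circle(b,tuple(((proj('side',P)-[X0,Y0])*3).astype(int).tolist()),2,col,-1)
cv2.imwrite('pics/c6.png',np.hstack([a,b]))
E
```

```text
time: 6.05
tool_pos: [0.5544, 0.2378, 0.0587]
tool_rot: [3.142, -0.0, 1.508]
contact_force: [0.2, 0.3, 0.1]
opening: 0.0002
grip_force: 0.0
time: 6.47
tool_pos: [0.5538, 0.2357, 0.0396]
tool_rot: [-3.14, 0.001, 1.507]
contact_force: [-0.0, -0.6, 0.7]
opening: 0.0007
grip_force: 0.0
copper [270, 323, 11, 11, 96] [275.0, 327.8] [0.4851 0.0401 0.05  ]
[0.55379753 0.23568686 0.03955901]
```

View pics/c6.png

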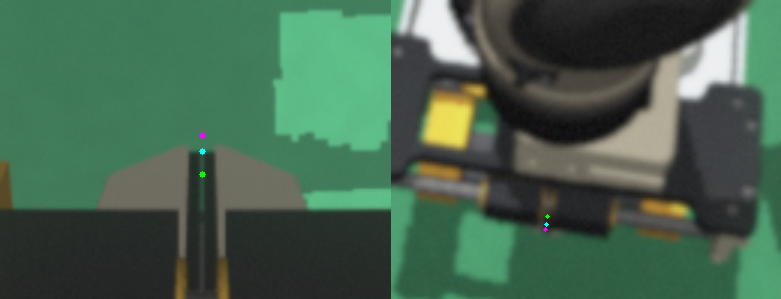

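The tips end near the TCP in the wrist view and are hidden by the finger blocks in the side view. I'll try the push at this lower height and watch both the force and the tray.

```bash
python3 -c "
from cell import robot; print(robot.nose_length,[a for a in dir(robot) if a[0]!='_'])"
python3 -m jog '[[[-1,-0.005,0,0,0],[-1,-0.01,0,0,0],[-1,-0.015,0,0,0],[-1,-0.02,0,0,0],[-1,-0.025,0,0,0]]]'
python3 -m jog '[[[-1,-0.003,0,0,0],[-1,-0.006,0,0,0],[-1,-0.009,0,0,0],[-1,-0.012,0,0,0],[-1,-0.015,0,0,0]]]'
python3 -c "
from h import *
tb()"
```

```text
0.008 ['IKError', 'camera_model', 'hand_in', 'nose_length', 'observe', 'read_camera']
time: 7.03
tool_pos: [0.5529, 0.2107, 0.0409]
tool_rot: [3.141, 0.0, 1.507]
contact_force: [0.5, -0.3, -0.3]
opening: 0.0002
grip_force: 0.0
time: 7.45
tool_pos: [0.552, 0.1968, 0.0409]
tool_rot: [3.141, -0.001, 1.508]
contact_force: [0.4, 5.3, 0.8]
opening: 0.0003
grip_force: 2.4
copper [276, 323, 11, 11, 94] [281.1, 328.0] [0.4845 0.0301 0.05  ]
```

Contact now registers 5 N, and the tray has moved about 10 mm. The lower height works, so I'll carry on pushing.

```bash

for i in 1 2 3; do python3 -m jog '[[[-1,-0.005,0,0,0],[-1,-0.01,0,0,0],[-1,-0.015,0,0,0],[-1,-0.02,0,0,0],[-1,-0.025,0,0,0]]]' | grep -E 'pos|rot|force'; done
python3 -c "
from h import *
tb()"
```

```text
tool_pos: [0.5504, 0.1712, 0.0409]
tool_rot: [3.141, -0.0, 1.508]
contact_force: [1.0, 4.9, 1.4]
grip_force: 2.5
tool_pos: [0.5488, 0.1461, 0.0409]
tool_rot: [3.142, -0.0, 1.508]
contact_force: [0.9, 5.7, -0.1]
grip_force: 2.5
tool_pos: [0.5471, 0.1212, 0.0409]
tool_rot: [-3.142, -0.0, 1.508]
contact_force: [0.3, 4.7, 0.9]
grip_force: 2.5
copper [322, 325, 11, 11, 98] [326.6, 330.1] [ 0.4795 -0.045   0.05  ]
```

```bash

for i in 1 2 3; do python3 -m jog '[[[-1,-0.005,0,0,0],[-1,-0.01,0,0,0],[-1,-0.015,0,0,0],[-1,-0.02,0,0,0],[-1,-0.025,0,0,0]]]' | grep -E 'pos|contact'; done
python3 -m jog '[[[-1,-0.002,0,0,0],[-1,-0.004,0,0,0],[-1,-0.006,0,0,0],[-1,-0.008,0,0,0],[-1,-0.01,0,0,0]]]' | grep -E 'pos|contact'
python3 -c "
from h import *
tb()"
```

```text
tool_pos: [0.5455, 0.0965, 0.0408]
contact_force: [0.6, 5.0, 1.1]
tool_pos: [0.5439, 0.0716, 0.0408]
contact_force: [1.4, 6.0, 1.2]
tool_pos: [0.5422, 0.0467, 0.0408]
contact_force: [-0.1, 5.1, 1.2]
tool_pos: [0.5416, 0.037, 0.0408]
contact_force: [0.5, 4.6, 0.6]
copper [372, 327, 11, 11, 92] [377.3, 332.2] [ 0.4743 -0.1287  0.05  ]
```

```bash

for i in 1 2; do python3 -m jog '[[[-1,-0.001,0,0,0],[-1,-0.002,0,0,0],[-1,-0.003,0,0,0]]]' | grep -E 'pos|contact'; done
python3 -m jog '[[[-1,-0.001,0,0,0],[-1,-0.002,0,0,0]]]' | grep -E 'pos|contact'
python3 -c "
from h import *
tb()"
```

```text
tool_pos: [0.5414, 0.0339, 0.0407]
contact_force: [1.2, 3.2, -0.3]
tool_pos: [0.5413, 0.0309, 0.0407]
contact_force: [0.2, 4.5, -1.1]
tool_pos: [0.5412, 0.0288, 0.0407]
contact_force: [0.6, 4.3, -1.4]
copper [377, 327, 11, 11, 94] [382.1, 332.3] [ 0.474  -0.1366  0.05  ]
```

```bash

for i in 1 2 3; do python3 -m jog '[[[-1,-0.001,0,0,0],[-1,-0.002,0,0,0]]]' | grep -E 'pos|contact'; python3 -c "
from h import *
tb()"; done
```

```text
tool_pos: [0.5411, 0.0275, 0.0407]
contact_force: [1.0, 12.7, -1.1]
copper [377, 327, 12, 11, 94] [382.6, 332.2] [ 0.4741 -0.1374  0.05  ]
tool_pos: [0.5411, 0.0274, 0.0408]
contact_force: [1.8, 21.0, -0.4]
copper [378, 327, 11, 11, 92] [382.8, 332.2] [ 0.4741 -0.1378  0.05  ]
tool_pos: [0.5411, 0.0274, 0.0409]
contact_force: [2.9, 29.5, 0.6]
copper [378, 327, 11, 11, 94] [382.9, 332.3] [ 0.4739 -0.1379  0.05  ]
```

The force rose to 29 N with no further travel, so the tray is against the notch walls. I'll back off, lift, and check that it dropped.

```bash

python3 -m jog '[[[-1,0.003,0,0,0],[-1,0.008,0,0,0],[-1,0.018,0,0,0],[-1,0.03,0,0,0],[-1,0.045,0,0,0]]]' | grep -E 'pos|contact'
python3 -m jog '[[[-1,0,0,-0.03,0],[-1,0,0,-0.06,0],[-1,0,0,-0.1,0],[-1,0,0,-0.13,0],[-1,0,0,-0.16,0]]]' | grep -E 'pos|contact'
python3 -m jog '[[[-1,0.04,0,0,0],[-1,0.08,0,0,0],[-1,0.12,0,0,0]]]' | grep -E 'time|pos|contact'
python3 - <<'E'
from h import *
tb(); snap('side','s5.png')
a=cv2.imread('pics/tb.png')[220:360,160:495]; b=cv2.imread('pics/s5.png')[130:340,280:450]
cv2.imwrite('pics/c7.png',np.hstack([cv2.resize(a,None,fx=1.4,fy=1.4),cv2.resize(cv2.resize(b,None,fx=1.9,fy=1.9)[:],(300,196))]))
c={}
for n,f in(('top','tb'),('side','s5')):
    h,s,v=cv2.split(cv2.cvtColor(cv2.imread(f'pics/{f}.png'),cv2.COLOR_BGR2HSV)); B=np.zeros(h.shape,bool)
    if n=='top': B[290:350,340:430]=1
    else: B[160:330,360:430]=1
    print(n,'copper',comps((h>4)&(h<18)&(s>100)&B,15))
    R_=((h<6)|(h>174))&(s>150)&(v>80); B[:]=0
    if n=='top': B[285:318,460:490]=1
    else: B[130:160,365:400]=1
    print(n,'red',comps(R_&B,15))
# before
h,s,v=cv2.split(cv2.cvtColor(cv2.imread('pics/side0.png'),cv2.COLOR_BGR2HSV)); B=np.zeros(h.shape,bool);B[240:300,380:410]=1
print('before',comps((h>4)&(h<18)&(s>100)&B,15))
E
```

```text
tool_pos: [0.5441, 0.0678, 0.0409]
contact_force: [0.1, 0.1, 0.6]
tool_pos: [0.5439, 0.0681, 0.203]
contact_force: [1.9, -0.2, 0.0]
time: 12.97
tool_pos: [0.5517, 0.1887, 0.2019]
contact_force: [0.9, -0.5, 0.6]
copper [377, 327, 12, 11, 93] [382.6, 332.2] [ 0.4741 -0.1374  0.05  ]
top copper [([377, 327, 12, 11, 93], [382.6, 332.2])]
top red [([472, 292, 6, 21, 100], [474.2, 302.4])]
side copper []
side red []
before [([391, 261, 9, 14, 76], [395.1, 268.7])]
```

View pics/c7.png

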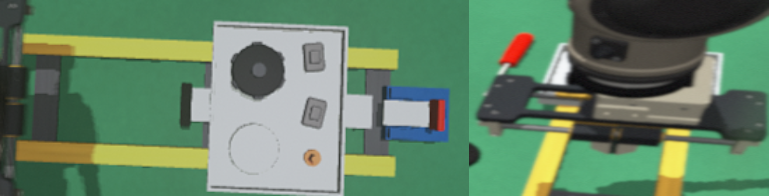

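The top crop shows the tray seated further along the rails, with all five parts standing, the bolt still drawn back, and the cover and driver clear. The side view is partly blocked by the arm. Next I'll move over to the bolt and check the tray height from the side on the way.

```bash

python3 -m jog '[[[-1,-0.035,0,0,0],[-1,-0.07,0,0,0],[-1,-0.105,0,0,0],[-1,-0.14,0,0,0],[-1,-0.175,0,0,0]]]' | grep -E 'pos'
python3 -m jog '[[[-1,-0.035,0,0,0],[-1,-0.07,0,0,0],[-1,-0.105,0,0,0],[-1,-0.14,0,0,0],[-1,-0.175,0,0,0]]]' | grep -E 'pos'
python3 -m jog '[[[-1,-0.035,0,0,0],[-1,-0.07,0,0,0],[-1,-0.105,0,0,0],[-1,-0.14,0,0,0],[-1,-0.175,0,0,0]]]' | grep -E 'pos'
python3 -m jog '[[[-1,0,0,0,0],[-1,0,0,0,0]]]' | grep -E 'pos|rot|time'
python3 - <<'E'
from h import *
snap('side','s6.png'); g=cv2.imread('pics/s6.png'); h,s,v=cv2.split(cv2.cvtColor(g,cv2.COLOR_BGR2HSV)); B=np.zeros(h.shape,bool); B[150:300,340:430]=1
c=comps((h>4)&(h<18)&(s>100)&B,15); print(c)
# pad black, top outer edges; height by tri of copper centroids: before vs after
print('before',tri((275.0,327.8),(395.1,268.7)))
for b,q in c: print('after',tri((382.6,332.2),q))
E
```

```text
tool_pos: [0.5398, 0.011, 0.2009]
tool_pos: [0.5286, -0.1639, 0.201]
tool_pos: [0.5174, -0.3385, 0.2009]
time: 14.48
tool_pos: [0.5173, -0.3383, 0.2002]
tool_rot: [-3.141, -0.0, 1.504]
[([398, 192, 7, 14, 55], [401.3, 200.2])]
before (array([0.48511814, 0.04045322, 0.04327858]), np.float64(0.0009415902199244205))
after (array([ 0.47380663, -0.13857399,  0.04070462]), np.float64(0.0007462502686043688))
```

```bash

python3 -m jog '[[[-1,0,0,0.03,0],[-1,0,0,0.06,0],[-1,0,0,0.09,0],[-1,0,0,0.12,0],[-1,0,0,0.15,0]]]' | grep -E 'pos|contact'
python3 -m jog '[[[-1,0.005,0,0,0],[-1,0.01,0,0,0],[-1,0.015,0,0,0],[-1,0.02,0,0,0],[-1,0.025,0,0,0]]]' | grep -E 'pos|contact'
python3 -m jog '[[[-1,0.004,0,0,0],[-1,0.008,0,0,0],[-1,0.012,0,0,0],[-1,0.016,0,0,0],[-1,0.02,0,0,0]]]' | grep -E 'pos|contact|grip'
python3 -m jog '[[[-1,0.003,0,0,0],[-1,0.006,0,0,0],[-1,0.009,0,0,0]]]' | grep -E 'pos|contact|grip'
```

```text
tool_pos: [0.5186, -0.3347, 0.0501]
contact_force: [0.5, -0.1, -0.7]
tool_pos: [0.5211, -0.3113, 0.0532]
contact_force: [0.4, -0.2, 0.3]
tool_pos: [0.5213, -0.2918, 0.0512]
contact_force: [-0.8, -2.4, 2.6]
grip_force: 1.1
tool_pos: [0.5219, -0.2827, 0.051]
contact_force: [0.2, -2.5, 1.6]
grip_force: 1.1
```

```bash

python3 -m jog '[[[-1,0.003,0,0,0],[-1,0.006,0,0,0],[-1,0.009,0,0,0],[-1,0.012,0,0,0]]]' | grep -E 'pos|contact|grip'
for i in 1 2 3; do python3 -m jog '[[[-1,0.0015,0,0,0],[-1,0.003,0,0,0]]]' | grep -E 'pos|contact|grip'; done
python3 -c "
from h import *
_,g=snap('top','t9.png'); h,s,v=cv2.split(cv2.cvtColor(g,cv2.COLOR_RGB2HSV)); B=np.zeros(h.shape,bool);B[285:318,440:490]=1
print(comps(((h<6)|(h>174))&(s>150)&(v>80)&B,5)); tb()"
```

```text
tool_pos: [0.5226, -0.2704, 0.0509]
contact_force: [0.4, -2.3, 2.5]
grip_force: 1.1
tool_pos: [0.5228, -0.2674, 0.0509]
contact_force: [0.1, -1.9, 1.0]
grip_force: 1.0
tool_pos: [0.523, -0.2646, 0.0508]
contact_force: [1.1, -2.3, 1.7]
grip_force: 1.0
tool_pos: [0.5231, -0.2626, 0.0509]
contact_force: [-1.2, -10.4, -0.1]
grip_force: 5.5
[]
copper [377, 327, 12, 11, 94] [382.6, 332.2] [ 0.4741 -0.1374  0.05  ]
```

```bash

python3 -m jog '[[[-1,0.001,0,0,0],[-1,0.002,0,0,0],[-1,0.002,0,0,0],[-1,0.002,0,0,0]]]' | grep -E 'pos|contact|grip'
python3 -m jog '[[[-1,-0.004,0,0,0],[-1,-0.012,0,0,0],[-1,-0.025,0,0,0],[-1,-0.04,0,0,0],[-1,-0.06,0,0,0]]]' | grep -E 'pos|contact|grip'
python3 -m jog '[[[-1,0,0,-0.03,0],[-1,0,0,-0.06,0],[-1,0,0,-0.09,0],[-1,-0.03,0,-0.12,0],[-1,-0.06,0,-0.14,0]]]' | grep -E 'pos|contact'
python3 -m jog '[[[-1,-0.03,0,0,0],[-1,-0.06,0,0,0],[-1,-0.09,0,0,0],[-1,-0.12,0,0,0]]]' | grep -E 'pos|contact|time'
python3 -c "
from h import *
d=np.array([.0632,.998]);O=np.array([.5378,-.0255])
for n,b in(('top',(285,318,430,490)),('side',(130,190,365,405))):
    _,g=snap(n,n+'9.png'); h,s,v=cv2.split(cv2.cvtColor(g,cv2.COLOR_RGB2HSV)); B=np.zeros(h.shape,bool);B[b[0]:b[1],b[2]:b[3]]=1
    for c in comps(((h<6)|(h>174))&(s>150)&(v>80)&B,15):
        print(n,c); x=c[0][0]+c[0][2]
        if n=='top': print('face rails y',(plane('top',(x,c[1][1]),.088)[:2]-O)@d,'before',(plane('top',(478,302.4),.088)[:2]-O)@d)
tb()"
```

```text
tool_pos: [0.5232, -0.2627, 0.0509]
contact_force: [-1.3, -12.1, -1.5]
grip_force: 6.4
tool_pos: [0.5192, -0.32, 0.0507]
contact_force: [0.5, 0.0, -0.7]
grip_force: 0.0
tool_pos: [0.5162, -0.3803, 0.1944]
contact_force: [1.5, -0.5, 0.0]
time: 18.47
tool_pos: [0.507, -0.5015, 0.1908]
contact_force: [0.3, 0.8, 0.3]
top ([451, 291, 5, 21, 105], [453.0, 301.0])
face rails y -0.22669188358885553 before -0.26195579880922454
side ([374, 148, 15, 15, 182], [380.1, 154.7])
copper [377, 327, 12, 11, 92] [382.6, 332.2] [ 0.4741 -0.1374  0.05  ]
```

The bolt travelled about 35 mm to its stop and the tray didn't move, so I'm handing in.

```bash
python3 -c "
from cell import robot; print(robot.hand_in())"
```

```text
the job is handed in; nothing more can be done
None
```

The job is handed in, but no verdict came back: the tray stopped hard at the notches (about 178 mm of travel), the bolt moved about 35 mm to its stop, and the parts were standing and the cover and screwdriver clear when last viewed, before the bolt push; the tray's drop itself is inferred from these stops, because my height measurement was too coarse to confirm it.

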